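# Lock the shaft of a tube rotator with its cross pin

## Task

Lock the tube rotator for transport: take the lock pin from its stand and set it in the hole on top of the bearing block, turn the star wheel by its spokes until the hidden cross-hole in the shaft comes under the pin, then press the pin fully home so that its head sits on the block. Do it gently, without forcing the pin or the wheel, and leave the other things where they are.

Things in the scene. Friction and masses are not known exactly. Their poses are not given: they have to be found in the camera images.
- rotator: hand-turned tube rotator, fixed to the worktop. Origin on the worktop straight below the pin hole, y along the horizontal shaft, z up. Base plate 105 x 112 x 10 mm. Bearing block round the origin: 50 mm (x) by 46 mm (y), flat top 104 mm above the worktop. A white drum, 52 mm diameter, is on the shaft's +y end, 34 to 66 mm from the origin
- shaft (a point): point on the axis of the 26 mm steel shaft, inside the block, 40 mm below the bore mouth (fixed axes). The shaft has one straight cross-hole, 12 mm wide, here, hidden in the block; it lines up twice a turn, never at the start; its angle to the spokes is unknown. The shaft turns both ways without end stop (0.05 N m, 1 to 2 N at a spoke) and stays where it is left
- bore_mouth (a point): centre of the round vertical pin hole (9 mm, bevelled rim) in the block's flat top; axes as the rotator's. It goes 27 mm down to the shaft, and on below it. A spring catch below the shaft stops a pin that has dropped into the cross-hole with its head still 5 to 11 mm above the block; pressing it the rest of the way takes about 8 to 22 N
- wheel_hub (a point): centre of the star wheel on the shaft axis, 64 mm above the worktop, 98 mm to the -y side of the pin hole; fixed axes. Six equal spokes 60 degrees apart, 10 mm bars with 16 mm balls reaching 57 mm from the axis; hub 38 mm diameter, 18 mm long. Pushing a spoke along x, near the top of the wheel, turns the shaft; the pin in the cross-hole blocks it
- pin_head (a point): centre of the pin's knurled head, an upright cylinder 20 mm in diameter, 18 mm high, grasped from above. z points from tip to head. Under it a shank of 8 mm diameter, 70 mm long, its last 6 mm tapered; 50 to 90 g. Height above the bore mouth: about 52 mm while standing on the shaft with the cross-hole not lined up, 14 to 20 mm dropped into it, 9 mm fully home
- pin_shoulder (a point): underside of the pin's head, 9 mm below its centre, where the shank begins
- pin_tip (a point): lower end of the lock pin, 79 mm below the centre of its head
- pin_stand: grey plastic block 50 x 50 x 50 mm, fixed to the worktop, in whose hole (9.5 mm diameter, 44 mm deep) the pin stands upright at the start with its head's centre 85 mm above the worktop. Origin at the centre of its underside
- beaker: empty small glass beaker, 55 mm diameter, 68 mm high, origin at the centre of its underside; leave alone
- driver: small screwdriver with a red handle, 170 mm long, 20 mm thick, lying on the worktop; leave alone
- stopper: rubber stopper, 29 mm diameter, 26 mm high, origin at the centre of its underside; leave alone

How it is judged:
By the outcome, as a careful person would: the job done as asked, in the order asked, and still so for the second after the job is handed in, with the robot touching nothing.
It also fails if it takes over 72 s, if anything falls off the work surface, if the arm or the gripper's body presses on something with over 40 N, if the wrist force passes 120 N, or if a joint passes its speed limit or range.

## Robot

A 6-joint arm with a two-finger parallel gripper is mounted at the origin on a cart in front of the work surface, level with it; the furniture and walls round the work are solid. World frame = base frame: x ahead of the robot, y to its left, z up, the work surface at z = 0. Lengths are in m, angles in degrees, forces in N, time in s.
With the tool pointing down it reaches from about 0.375 to 0.9 m from the base axis. Payload 3.1 kg.
Tool frame: the origin (TCP) lies on the centre line of the jaws, within the pads' length; the fingertips stand 25 mm ahead of it and the grasp point (between the pads) lies 6 mm ahead of it; y points along the fingers, x is the direction in which the jaws open and shut, and the axes are right-handed (so a half turn about y gives the same grasp; the last joint's range is limited). The gripper opens to 87 mm and grips with 3 to 60 N. Pads are 19 mm wide; open, the fingers measure 117 mm over their backs; the gripper's body (75 mm by 190 mm) begins 51 mm behind the grasp point.
Start: joints at [52.855, 30.224, 82.088, -0, 67.689, -10.227], TCP at [0.283, 0.557, 0.248] pointing down, gripper open.
Joint ranges: [-176.69, 176.69], [-43.24, 126.21], [12.49, 139.97], [-82, 262], [0, 151.66], [-163.58, 163.58]. Speed limits (degrees/s): [159.86, 159.86, 180, 180, 180, 180].

## Interface

Orientations are given as a 3x3 rotation matrix whose columns are the frame's x, y, z axes.
In Python, from rig import * gives the robot as it stands.
- The arm moves only by the tool play_rows, never from a script. Its argument "commands" is a list of rows, each a list of 2 entries, a list of its own where there are three numbers: the shift along the world's x, y, z in m, then the turn, a rotation vector about the world's x, y, z in rad. A call has 1 to 10 rows; each row is the pose to reach, as a shift and turn from the pose commanded when the call began; what a row does not reach only later rows make up. A row lasts 1/8 s, in which the tool goes at most 62.5 mm and 10.7 degrees, less where a joint would pass 70% of its speed; a pose out of reach is approached as far as the arm can. A call with a gripper value outside its range is refused whole. "gripper" is the finger opening in m, from 0 to 0.087, set as the call begins (left out, the last holds). The fingers move at their own pace and stop on an object; the grip force is fixed at half the most. Time passes only in rows, so rows that repeat a pose let the fingers close. It gives the time, the measured TCP pose, the force and the opening at its end, in the units of the state.
- read_state(): the state, without advancing time (a new reading comes with each control period).
- capture(name): name is "side" or "top"; returns a dict with "frame" (400x640x3 uint8, red, green, blue), "depth" (400x640 float32, m along the optical axis (not along the pixel's ray), 0 where there is no reading), "mtx" (3x3 intrinsics, pixels), "dist_coeffs" ([k1, k2, p1, p2, k3] as OpenCV has them; the pictures are not rectified), "cam_to_world" (4x4, takes a point from camera to world coordinates). Camera axes: x right, y down, z forward; pixel columns grow to the right and rows downward; lengths in m; the calibration is good to about 2 mm. A picture is of the moment at which its call begins.
- hand_in(): hands the job in, once; it reports no verdict.
The state is a dict: "time_s": time; "joint_positions": joint angles; "qvel": joint speeds; "tau": joint torques, N m; "position": TCP position; "tcp_rot": TCP orientation; "force": force on the tool from outside, world axes, zero at the start; "moment": the same for the moment, N m; "opening": opening from 0.0 (shut) to 1.0 (fully open).
Only numpy, scipy, OpenCV 4.12 (cv2) and the standard library are available. Lean on these libraries where they do the work, as an engineer would, in place of code of your own. Each camera call takes 0.05 s, during which the arm holds its last target. There are 200 camera calls.

## Working session

There is one attempt and no reset: what is moved stays moved. The work goes in short steps, Python scripts to look and compute and a tool call to move; the robot and the scene stay as the last step left them, time stands still between calls to the robot, and variables do not carry over. Pictures are saved under pics/ and viewed, about 8 in all and at most 12, crops included, and the job is handed in when it is done.

Besides the shell and the picture viewer there is one more tool, called after ">>>" as name([rows], argument=value, ...), one row to a line, values as JSON. play_rows: Moves the arm, as the interface text tells. Its arguments: {"type":"object","properties":{"commands":{"type":"array"},"gripper":{"type":"number"}},"required":["commands"]}

```bash
ls; mkdir -p pics; cat > h.py <<'E'
from rig import *
import numpy as np, cv2
def save(c,n): cv2.imwrite('pics/'+n, c['frame'][:,:,::-1])
def cloud(c):
    d=c['depth']; h,w=d.shape
    u,v=np.meshgrid(np.arange(w),np.arange(h))
    p=cv2.undistortPoints(np.stack([u,v],-1).reshape(-1,1,2).astype(np.float64),c['mtx'],c['dist_coeffs']).reshape(h,w,2)
    P=np.dstack([p[...,0]*d,p[...,1]*d,d])
    T=np.array(c['cam_to_world']); W=P@T[:3,:3].T+T[:3,3]
    W[d<=0]=np.nan
    return W
E
python3 - <<'E'
from h import *
a=capture('top');b=capture('side')
cv2.imwrite('pics/1.png',np.vstack([a['frame'],b['frame']])[:,:,::-1][:, :])
im=cv2.imread('pics/1.png'); cv2.imwrite('pics/1.png',cv2.resize(im,(480,600)))
save(a,'top1.png');save(b,'side1.png')
for c in (a,b): print(c['cam_to_world'],c['mtx'],c['dist_coeffs'],(c['depth']>0).mean())
print(read_state())
E
```

```text
pics
[[ 0.01290391 -0.9973917   0.07101609  0.46549105]
 [-0.99991293 -0.01306748 -0.00183914  0.06875742]
 [ 0.00276234 -0.07098618 -0.99747347  0.93480194]
 [ 0.          0.          0.          1.        ]] [[429.7220253    0.         320.80778675]
 [  0.         429.7220253  197.37120632]
 [  0.           0.           1.        ]] [-0.04440518  0.          0.          0.          0.        ] 0.9959453125
[[-0.99926577  0.03664702 -0.01117643  0.54002683]
 [ 0.02890769  0.52971218 -0.8476847   0.79395433]
 [-0.02514483 -0.84738539 -0.53038264  0.5309737 ]
 [ 0.          0.          0.          1.        ]] [[366.31147641   0.         316.23283961]
 [  0.         366.31147641 193.66529431]
 [  0.           0.           1.        ]] [-0.053647  0.        0.        0.        0.      ] 0.99610546875
{'time_s': 0.1, 'joint_positions': array([ 5.28559982e+01,  3.02739036e+01,  8.21483014e+01,  6.93197970e-04,
        6.76897725e+01, -1.02269260e+01]), 'qvel': array([ 0.10131112, -0.09117753, -0.12910926, -0.02212699,  0.07981368,
       -0.02147514]), 'tau': array([-4.77244175e-04, -4.40989387e+01, -1.77149445e+01,  6.34966604e-02,
        5.34054113e-02, -1.35548643e-05]), 'position': array([0.28253372, 0.55681553, 0.24667074]), 'tcp_rot': array([[ 4.52703433e-01, -1.18901356e-03, -8.91660355e-01],
       [ 8.91659077e-01, -1.55111389e-03,  4.52704853e-01],
       [-1.92133897e-03, -9.99998090e-01,  3.58000152e-04]]), 'force': array([ 0.19284167,  0.51930159, -1.3497548 ]), 'moment': array([0.01971473, 0.0011931 , 0.0296408 ]), 'opening': 1.0021693890196914}
```

View pics/top1.png

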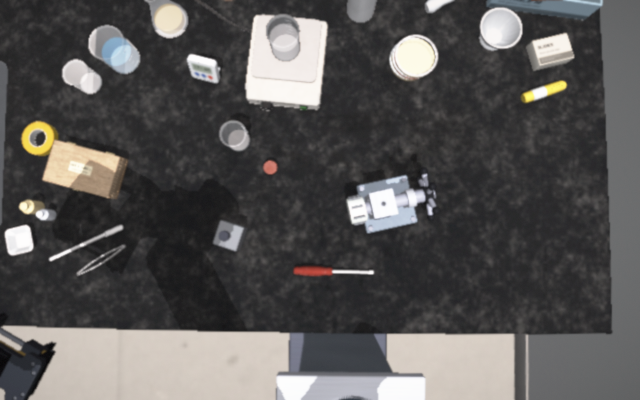

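View pics/side1.png

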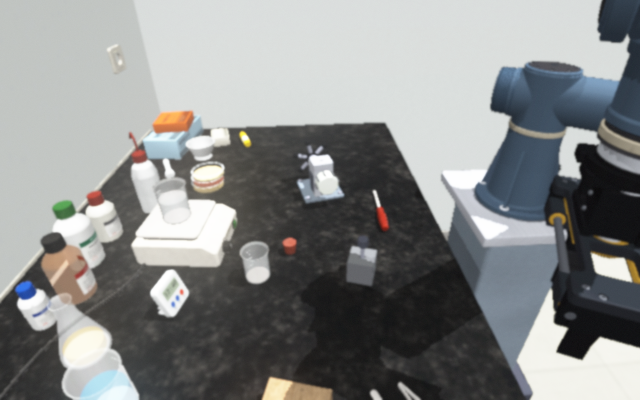

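The top view shows the stand near (228,235), the pin head near (224,236), the block top near (385,203), the drum near (356,209) and the wheel near (428,195). The side view agrees with it. Next I measure these in the depth cloud.

```bash
python3 - <<'E'
from h import *
a=capture('top');b=capture('side')
W=cloud(a);f=a['frame']
z=W[...,2]
def reg(m,n):
    P=W[m]; print(n,m.sum(),P.mean(0).round(4),np.median(P,0).round(4),P.min(0).round(4),P.max(0).round(4))
box=np.zeros(z.shape,bool); box[165:240,340:445]=1
top=box&(z>.097)&(z<.112); top[:, 410:]=0
reg(top,'blocktop')
cnt=W[top][:,:2].astype(np.float32); print('rect',cv2.minAreaRect(cnt*1000))
bs=np.zeros(z.shape,bool); bs[210:260,200:255]=1
reg(bs&(z>.075)&(z<.105),'pinhead'); reg(bs&(z>.042)&(z<.058),'standtop')
print('rect',cv2.minAreaRect((W[bs&(z>.042)&(z<.058)][:,:2]*1000).astype(np.float32)))
base=box&(z>.006)&(z<.016); print('base',cv2.minAreaRect((W[base][:,:2]*1000).astype(np.float32)),base.sum())
wh=box.copy(); wh[:,:415]=0; wh&=(z>.03); reg(wh,'wheel')
c1=cv2.resize(f[165:245,335:450],None,fx=5,fy=5,interpolation=cv2.INTER_CUBIC)
c2=cv2.resize(b['frame'][140:210,280:360],None,fx=5,fy=5,interpolation=cv2.INTER_CUBIC)
o=np.zeros((560,580,3),np.uint8)
c1=cv2.resize(c1,(460,320)); c2=cv2.resize(c2,(320,280)); c3=cv2.resize(f[205:265,195:260],(260,240),interpolation=cv2.INTER_CUBIC)
o=np.zeros((600,580,3),np.uint8);o[:320,:460]=c1;o[320:,:320]=c2;o[320:560,320:]=c3
cv2.imwrite('pics/2.png',o[:,:,::-1])
E
```

```text
blocktop 606 [ 0.5147 -0.0532  0.1033] [ 0.5151 -0.0535  0.1033] [ 0.4861 -0.0808  0.0971] [ 0.5429 -0.0264  0.1079]
rect ((514.7872314453125, -53.5498046875), (49.9321174621582, 46.91373825073242), 13.410704612731934)
pinhead 100 [0.4476 0.2552 0.0914] [0.4473 0.255  0.0926] [0.4372 0.2462 0.0773] [0.457  0.2657 0.0958]
standtop 486 [0.4477 0.2556 0.049 ] [0.4486 0.2531 0.049 ] [0.4179 0.2284 0.0429] [0.4771 0.2871 0.054 ]
rect ((447.8035888671875, 256.5469970703125), (50.285308837890625, 50.10981369018555), 73.03948211669922)
base ((519.9067993164062, -75.0067138671875), (104.8512954711914, 112.18639373779297), 13.124691009521484) 1305
wheel 677 [ 0.5357 -0.1445  0.0773] [ 0.5356 -0.1438  0.0772] [ 0.4845 -0.1671  0.0309] [ 0.5906 -0.1203  0.1202]
```

View pics/2.png

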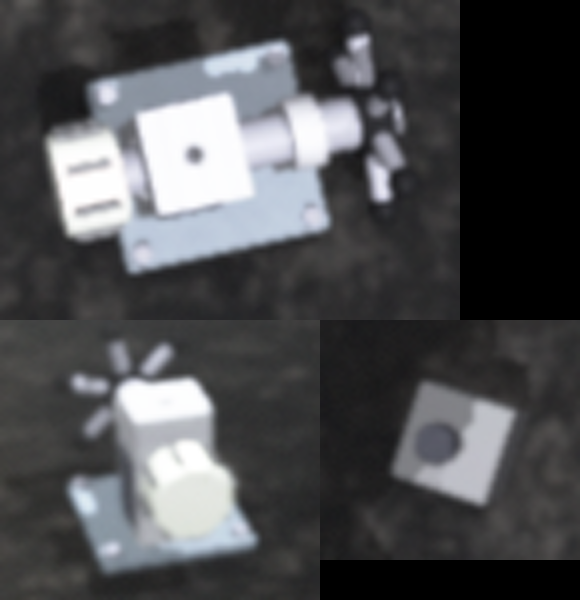

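The block, the wheel on the −y side and the pin in its stand are all clear. I'll refine the bore and pin centres and find the spoke angles.

```bash
cat >> h.py <<'E'
def ray(c,uv,z):
    p=cv2.undistortPoints(np.array(uv,float).reshape(-1,1,2),c['mtx'],c['dist_coeffs']).reshape(2)
    T=np.array(c['cam_to_world']); d=T[:3,:3]@np.array([p[0],p[1],1]); o=T[:3,3]
    return o+d*(z-o[2])/d[2]
def pix(c,P):
    T=np.linalg.inv(np.array(c['cam_to_world']))
    r,_=cv2.Rodrigues(T[:3,:3]); return cv2.projectPoints(np.array(P,float).reshape(-1,1,3),r,T[:3,3],c['mtx'],c['dist_coeffs'])[0].reshape(-1,2)
TH=np.radians(13.2); X=np.array([np.cos(TH),np.sin(TH)]); Y=np.array([-np.sin(TH),np.cos(TH)])
E
python3 - <<'E'
from h import *
a=capture('top');b=capture('side')
g=cv2.cvtColor(a['frame'],cv2.COLOR_RGB2GRAY).astype(float)
# bore
p=g[196:212,376:392]; w=np.clip(200-p,0,None); 
v,u=np.mgrid[196:212,376:392]; print('bore px',(u*w).sum()/w.sum(),(v*w).sum()/w.sum(), ray(a,((u*w).sum()/w.sum(),(v*w).sum()/w.sum()),.104))
hd=cloud(a)[...,2]; m=(hd>.068); m[:205]=0;m[262:]=0;m[:,:200]=0;m[:,255:]=0
v,u=np.nonzero(m); print('head depth px',u.mean(),v.mean(),ray(a,(u.mean(),v.mean()),.094), m.sum())
m=(g<105).astype(np.uint8); s=m[222:250,212:240]; n,l,st,ct=cv2.connectedComponentsWithStats(s); print(st,ct+[212,222])
# side view of head, block top
W=cloud(b); z=W[...,2]
hd=np.zeros(z.shape,bool); hd[220:290,335:390]=1; hd&=(z>.068)&(z<.1); P=W[hd]; print('side head',hd.sum(),np.median(P,0),P.min(0),P.max(0))
t=np.zeros(z.shape,bool); t[140:210,280:360]=1; t&=(z>.097)&(z<.112)
P=W[t]; q=np.c_[(P[:,:2]-[.5148,-.0535])@X,(P[:,:2]-[.5148,-.0535])@Y]; k=(abs(q)<.04).all(1); print('side block',cv2.minAreaRect((P[k][:,:2]*1000).astype(np.float32)),np.median(P[k],0))
bore=np.array([.5148,-.0535]); 
for n,W in (('top',cloud(a)),('side',W)):
    P=W.reshape(-1,3); l=np.c_[(P[:,:2]-bore)@X,(P[:,:2]-bore)@Y,P[:,2]-.064]
    r=np.hypot(l[:,0],l[:,2]); k=(abs(l[:,1]+.098)<.013)&(r>.024)&(r<.062)
    an=np.degrees(np.arctan2(l[k,0],l[k,2])); h,_=np.histogram(an,bins=np.arange(-180,181,10)); print(n,k.sum(),[(i*10-180,int(x)) for i,x in enumerate(h) if x])
    f=np.exp(6j*np.radians(an)); print('phase',np.degrees(np.angle(f.sum()))/6,abs(f.mean()))
E
```

```text
bore px 383.24956672443676 203.21837088388216 [ 0.51486164 -0.05398479  0.104     ]
head depth px 224.2970297029703 235.78217821782178 [0.44768222 0.2547096  0.094     ] 101
[[  2   0  26  28 474]
 [  0   0  18  28 173]
 [ 15   0  13   4  32]
 [  7   9  11  10  90]
 [ 25  20   3   8  15]] [[228.36708861 235.71729958]
 [215.72254335 236.46820809]
 [234.46875    222.9375    ]
 [223.85555556 235.14444444]
 [238.4        246.4       ]]
side head 133 [0.44847804 0.26433508 0.09033527] [0.43782869 0.25113093 0.06859272] [0.45730463 0.26946286 0.09502931]
side block ((514.5298461914062, -53.090599060058594), (50.25754165649414, 50.15348815917969), 14.019352912902832) [ 0.51453075 -0.04688445  0.10361729]
top 402 [(-170, 7), (-160, 4), (-110, 47), (-100, 37), (-60, 2), (-50, 63), (-40, 26), (0, 27), (10, 39), (50, 1), (60, 72), (70, 23), (120, 41), (130, 13)]
phase 13.401144438878683 0.8112237180395296
side 184 [(-60, 6), (-50, 30), (-40, 11), (0, 15), (10, 30), (20, 2), (50, 1), (60, 23), (70, 22), (120, 22), (130, 19), (140, 3)]
phase 12.672754637359418 0.8594802172981254
```

>>> play_rows([
  [[0.008, -0.015, -0.003], [0, 0, 0.04]],
  [[0.03, -0.055, -0.01], [0, 0, 0.13]],
  [[0.058, -0.106, -0.025], [0, 0, 0.25]],
  [[0.087, -0.159, -0.04], [0, 0, 0.37]],
  [[0.115, -0.21, -0.055], [0, 0, 0.49]],
  [[0.14, -0.256, -0.07], [0, 0, 0.6]],
  [[0.157, -0.287, -0.08], [0, 0, 0.67]],
  [[0.165, -0.302, -0.085], [0, 0, 0.7]],
  [[0.165, -0.302, -0.085], [0, 0, 0.7]],
  [[0.165, -0.302, -0.085], [0, 0, 0.7]],
])

```text
time_s: 1.55
position: [0.4477, 0.2558, 0.1628]
tcp_rot: [[-0.228, 0.0, -0.974], [0.974, 0.0, -0.228], [0.0, -1.0, -0.0]]
force: [-0.3, -0.5, -1.3]
opening: 0.998
```

>>> play_rows([
  [[0, -0.0005, -0.008], [0, 0, 0]],
  [[0, -0.001, -0.024], [0, 0, 0]],
  [[0, -0.001, -0.042], [0, 0, 0]],
  [[0, -0.001, -0.058], [0, 0, 0]],
  [[0, -0.001, -0.068], [0, 0, 0]],
  [[0, -0.001, -0.07], [0, 0, 0]],
  [[0, -0.001, -0.07], [0, 0, 0]],
])

```text
time_s: 2.42
position: [0.448, 0.2545, 0.0927]
tcp_rot: [[-0.229, 0.0, -0.974], [0.974, 0.0, -0.229], [0.0, -1.0, -0.0]]
force: [0.4, -0.6, 0.1]
opening: 0.998
```

>>> play_rows([
  [[0, 0, 0], [0, 0, 0]],
  [[0, 0, 0], [0, 0, 0]],
  [[0, 0, 0], [0, 0, 0]],
  [[0, 0, 0], [0, 0, 0]],
  [[0, 0, 0], [0, 0, 0]],
  [[0, 0, 0], [0, 0, 0]],
], gripper=0.01)

```text
time_s: 3.18
position: [0.4479, 0.2543, 0.0925]
tcp_rot: [[-0.228, -0.0, -0.974], [0.974, -0.0, -0.228], [-0.0, -1.0, 0.0]]
force: [-0.1, 0.4, 0.9]
opening: 0.402
```

>>> play_rows([
  [[0, 0, 0], [0, 0, 0]],
  [[0, 0, 0], [0, 0, 0]],
  [[0, 0, 0], [0, 0, 0]],
  [[0, 0, 0], [0, 0, 0]],
  [[0, 0, 0], [0, 0, 0]],
])

```text
time_s: 3.8
position: [0.448, 0.2557, 0.0927]
tcp_rot: [[-0.227, 0.001, -0.974], [0.974, 0.003, -0.227], [0.002, -1.0, -0.001]]
force: [-0.9, 6.7, -0.6]
opening: 0.219
```

>>> play_rows([
  [[0, 0.0007, 0], [0, 0, 0]],
  [[0, 0.0013, 0], [0, 0, 0]],
  [[0, 0.0013, 0], [0, 0, 0]],
])

```text
time_s: 4.18
position: [0.448, 0.256, 0.0927]
tcp_rot: [[-0.228, 0.0, -0.974], [0.974, 0.001, -0.228], [0.001, -1.0, -0.001]]
force: [-0.3, 4.6, 2.1]
opening: 0.22
```

>>> play_rows([
  [[0, 0.001, 0], [0, 0, 0]],
  [[0, 0.002, 0], [0, 0, 0]],
  [[0, 0.002, 0], [0, 0, 0]],
])

```text
time_s: 4.55
position: [0.448, 0.2569, 0.0926]
tcp_rot: [[-0.229, 0.0, -0.973], [0.973, -0.001, -0.229], [-0.001, -1.0, 0.0]]
force: [0.4, -1.5, 3.8]
opening: 0.219
```

>>> play_rows([
  [[0, 0, 0.004], [0, 0, 0]],
  [[0, 0, 0.012], [0, 0, 0]],
  [[0, 0, 0.026], [0, 0, 0]],
  [[0, 0, 0.044], [0, 0, 0]],
  [[0, 0, 0.064], [0, 0, 0]],
  [[0, 0, 0.086], [0, 0, 0]],
  [[0, 0, 0.106], [0, 0, 0]],
  [[0, 0, 0.12], [0, 0, 0]],
  [[0, 0, 0.124], [0, 0, 0]],
  [[0, 0, 0.124], [0, 0, 0]],
])

```text
time_s: 5.8
position: [0.4477, 0.2576, 0.2166]
tcp_rot: [[-0.228, -0.0, -0.974], [0.974, 0.0, -0.228], [0.0, -1.0, 0.0]]
force: [0.2, -0.1, -0.7]
opening: 0.213
```

>>> play_rows([
  [[0.003, -0.013, 0], [0, 0, 0]],
  [[0.011, -0.05, 0], [0, 0, 0]],
  [[0.022, -0.1, 0], [0, 0, 0]],
  [[0.034, -0.155, 0], [0, 0, 0]],
  [[0.045, -0.21, 0], [0, 0, 0]],
  [[0.056, -0.26, 0], [0, 0, 0]],
  [[0.064, -0.296, 0], [0, 0, 0]],
  [[0.067, -0.309, 0], [0, 0, 0]],
  [[0.067, -0.309, 0], [0, 0, 0]],
  [[0.067, -0.309, 0], [0, 0, 0]],
])

```text
time_s: 7.05
position: [0.5141, -0.0502, 0.2162]
tcp_rot: [[-0.229, -0.002, -0.973], [0.973, 0.001, -0.229], [0.001, -1.0, 0.001]]
force: [-0.8, 0.1, -0.6]
opening: 0.217
```

```bash
python3 - <<'E'
from h import *
s=read_state(); print(s['position'],s['force'],s['tcp_rot'].round(4))
a=capture('top');b=capture('side')
print(pix(b,[[.515,-.0517,.13],[.515,-.0517,.21],[.5148,-.0538,.104]]),pix(a,[[.515,-.0517,.13]]))
o=np.zeros((600,760,3),np.uint8)
c=cv2.resize(b['frame'][90:210,270:370],(500,600),interpolation=cv2.INTER_CUBIC);o[:,:500]=c
o[:260,500:]=cv2.resize(a['frame'][170:235,350:415],(260,260),interpolation=cv2.INTER_CUBIC)
cv2.imwrite('pics/3.png',o[:,:,::-1])
E
```

```text
[ 0.51405021 -0.05020237  0.21619086] [-0.79551402  0.12496734 -0.59191072] [[-2.291e-01 -1.600e-03 -9.734e-01]
 [ 9.734e-01  9.000e-04 -2.291e-01]
 [ 1.300e-03 -1.000e+00  1.300e-03]]
[[320.42349735 150.71873196]
 [319.78914284 120.80308077]
 [320.66267713 159.51394532]] [[384.07864845 202.33442902]]
```

View pics/3.png

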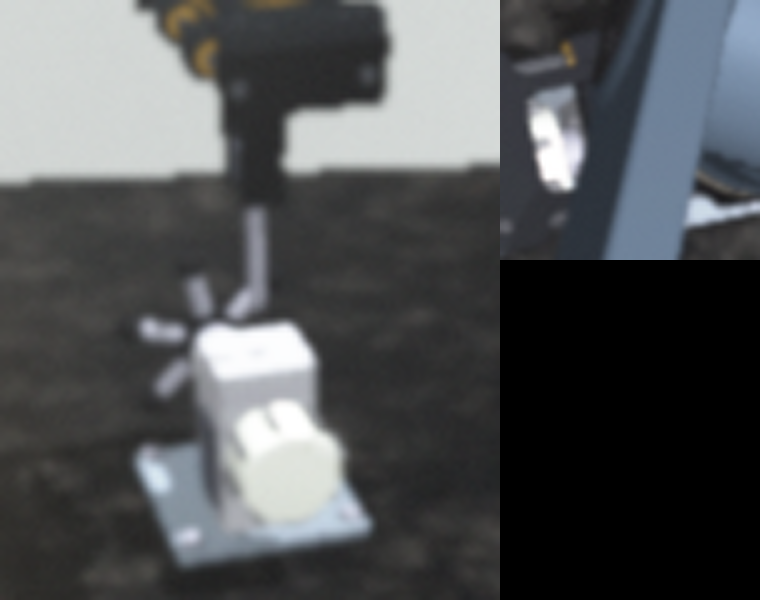

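The side view shows the pin held upright, with the shank at about px (321.4,131) to (322,151). The bore lies below it, near (321.6,160). The top camera's view is blocked. I'll measure the shank offset from the bore numerically.

```bash
python3 - <<'E'
from h import *
b=capture('side'); W=cloud(b); g=cv2.cvtColor(b['frame'],cv2.COLOR_RGB2GRAY).astype(float)
for v in range(134,152,2):
    r=g[v,312:332]; k=np.arange(312,332); w=np.clip(r-90,0,None)
    q=W[v,318:327]; s=abs(q[:,1]+.05)<.025
    print(v,'col %.2f'%((w*k).sum()/max(w.sum(),1)), s.sum(), q[s].mean(0).round(4) if s.any() else '', np.sort(q[s][:,1]).round(3))
p=g[155:167,314:330]; print(p.astype(int))
t=W[...,2]; m=np.zeros(t.shape,bool); m[150:172,300:340]=1; m&=abs(t-.104)<.006; P=W[m]; print('top',P.min(0),P.max(0),P.mean(0),cv2.minAreaRect((P[:,:2]*1000).astype(np.float32)))
print(ray(b,(321.6,160),.104))
E
```

```text
134 col 320.60 3 [ 0.5128 -0.0469  0.1775] [-0.049 -0.046 -0.045]
136 col 320.59 3 [ 0.513  -0.0451  0.173 ] [-0.046 -0.046 -0.044]
138 col 320.62 3 [ 0.5131 -0.0449  0.1677] [-0.046 -0.045 -0.043]
140 col 320.78 3 [ 0.5132 -0.0456  0.1621] [-0.048 -0.045 -0.044]
142 col 320.86 3 [ 0.5133 -0.0467  0.1562] [-0.048 -0.047 -0.045]
144 col 320.85 3 [ 0.5134 -0.0447  0.1517] [-0.046 -0.044 -0.044]
146 col 320.80 3 [ 0.5135 -0.0442  0.1465] [-0.047 -0.043 -0.043]
148 col 319.79 3 [ 0.5137 -0.0433  0.1414] [-0.044 -0.043 -0.042]
150 col 318.41 3 [ 0.5137 -0.044   0.1356] [-0.044 -0.044 -0.044]
[[206 189 163 148 145 153 168 177 187 197 204 215 226 223 188 128]
 [245 242 235 227 227 233 238 242 243 245 246 248 249 248 237 189]
 [252 252 250 249 249 250 251 252 252 252 252 252 252 252 249 230]
 [253 253 253 253 252 252 252 252 252 252 253 253 253 253 252 244]
 [253 253 253 253 252 251 250 249 249 251 253 253 253 253 253 250]
 [251 251 252 252 252 249 245 242 245 250 252 253 253 253 253 252]
 [245 247 250 252 252 251 248 247 249 251 252 253 253 253 253 252]
 [248 249 251 252 252 252 251 251 251 252 251 251 251 251 250 249]
 [250 251 251 251 251 251 250 249 249 248 245 242 241 239 235 232]
 [245 248 247 246 243 241 238 235 231 228 222 215 212 208 202 196]
 [225 229 227 222 217 212 208 201 194 193 191 188 186 187 183 181]
 [187 192 188 189 187 184 184 182 180 181 181 181 181 180 178 177]]
top [ 0.48602319 -0.07855827  0.0982057 ] [ 0.54238398 -0.02411828  0.1056804 ] [ 0.51450808 -0.04934031  0.10329952] ((513.9713745117188, -52.6840934753418), (50.64191436767578, 52.25798797607422), 14.4442777633667)
[ 0.51250029 -0.0508389   0.104     ]
```

>>> play_rows([
  [[0.0003, -0.0007, -0.004], [0, 0, 0]],
  [[0.0006, -0.0015, -0.012], [0, 0, 0]],
  [[0.0006, -0.0015, -0.019], [0, 0, 0]],
  [[0.0006, -0.0015, -0.022], [0, 0, 0]],
  [[0.0006, -0.0015, -0.022], [0, 0, 0]],
])

```text
time_s: 7.82
position: [0.5153, -0.0529, 0.1941]
tcp_rot: [[-0.228, -0.001, -0.974], [0.974, 0.0, -0.228], [0.0, -1.0, 0.001]]
force: [0.1, -0.4, -1.3]
opening: 0.221
```

>>> play_rows([
  [[0, 0, -0.0015], [0, 0, 0]],
  [[0, 0, -0.003], [0, 0, 0]],
  [[0, 0, -0.0045], [0, 0, 0]],
  [[0, 0, -0.0055], [0, 0, 0]],
  [[0, 0, -0.0055], [0, 0, 0]],
])

```text
time_s: 8.45
position: [0.5161, -0.0531, 0.1898]
tcp_rot: [[-0.228, 0.002, -0.974], [0.974, -0.001, -0.228], [-0.001, -1.0, -0.001]]
force: [-0.7, 1.0, 4.1]
opening: 0.217
```

```bash
python3 - <<'E'
from h import *
F=[];M=[];P=[]
for i in range(6):
    b=capture('side'); s=read_state();F.append(s['force']);M.append(s['moment']);P.append(s['position'])
print(np.mean(F,0),np.std(F,0),np.mean(M,0),np.mean(P,0),np.std(P,0),s['time_s'])
W=cloud(b);g=cv2.cvtColor(b['frame'],cv2.COLOR_RGB2GRAY).astype(float)
for v in range(142,162,2):
    q=W[v,318:327]; s=abs(q[:,1]+.05)<.025
    print(v,q[s].mean(0).round(4) if s.any() else '',g[v,314:330].astype(int))
E
```

```text
[-0.3177502   0.16819714  5.21508318] [0.56768149 0.19985494 0.73606371] [0.08034366 0.07696362 0.00690492] [ 0.5160549  -0.05310164  0.18971593] [2.13067029e-05 1.18786634e-05 2.38416112e-05] 8.75
142 [ 0.5156 -0.0502  0.1548] [ 55  55  55  64  90 120 134 123  88  60  53  52  51  51  52  52]
144 [ 0.5158 -0.0486  0.15  ] [ 60  59  58  68  98 131 142 128  89  59  53  50  50  51  50  52]
146 [ 0.5159 -0.049   0.1444] [ 69  66  62  69  94 126 141 133 102  63  48  43  47  49  52  51]
148 [ 0.516  -0.0488  0.139 ] [ 62  62  70  95 124 142 148 143 118  81  58  50  50  50  51  52]
150 [ 0.5161 -0.0488  0.1334] [ 62  84 124 162 173 160 147 133 103  71  58  56  55  54  54  55]
152 [ 0.5163 -0.048   0.1282] [ 75 116 157 168 157 145 141 132 101  68  55  53  55  54  56  59]
154 [ 0.5151 -0.0483  0.1224] [121 111 102 101 106 120 135 136 120 111 115 126 141 139 111  77]
156 [ 0.5119 -0.0606  0.1106] [245 242 235 224 208 182 166 186 224 241 246 247 249 248 237 188]
158 [ 0.5112 -0.0565  0.1069] [253 253 252 251 245 218 177 197 237 250 253 253 253 253 252 244]
160 [ 0.5114 -0.0519  0.1034] [239 241 244 244 239 227 207 209 232 246 251 252 252 253 253 252]
```

>>> play_rows([
  [[0, 0, 0.0015], [0, 0, 0]],
  [[-0.0006, 0.0006, 0.003], [0, 0, 0]],
  [[-0.0012, 0.0012, 0.003], [0, 0, 0]],
  [[-0.0012, 0.0012, 0.003], [0, 0, 0]],
])

```text
time_s: 9.25
position: [0.514, -0.0515, 0.1918]
tcp_rot: [[-0.228, -0.001, -0.974], [0.974, 0.0, -0.228], [0.0, -1.0, 0.001]]
force: [0.0, -0.7, -0.6]
opening: 0.217
```

```bash
cat > m.py <<'E'
from h import *
F=[];P=[];C=[];D=[]
for i in range(3):
    b=capture('side'); s=read_state();F.append(s['force']);P.append(s['position'])
    W=cloud(b);g=cv2.cvtColor(b['frame'],cv2.COLOR_RGB2GRAY).astype(float)
    for v in (138,140,142,144,146):
        w=np.clip(g[v,314:328]-75,0,None); C.append((w*np.arange(314,328)).sum()/w.sum())
        q=W[v,319:322]; D.append(q[abs(q[:,1]+.05)<.02].mean(0))
print('F',np.mean(F,0),'P',np.mean(P,0),'col',np.mean(C),'shank',np.nanmean(D,0),s['time_s'])
E
python3 m.py
```

```text
F [ 0.02555483  0.23520877 -0.36067127] P [ 0.51415109 -0.051648    0.19185766] col nan shank [ 0.51505089 -0.04191319  0.15832868] 9.4m.py:7: RuntimeWarning: invalid value encountered in scalar divide
  w=np.clip(g[v,314:328]-75,0,None); C.append((w*np.arange(314,328)).sum()/w.sum())
```

>>> play_rows([
  [[0, 0, -0.002], [0, 0, 0]],
  [[0, 0, -0.004], [0, 0, 0]],
  [[0, 0, -0.0055], [0, 0, 0]],
  [[0, 0, -0.0065], [0, 0, 0]],
  [[0, 0, -0.0065], [0, 0, 0]],
])

```text
time_s: 10.02
position: [0.5171, -0.052, 0.189]
tcp_rot: [[-0.228, 0.008, -0.974], [0.974, -0.001, -0.228], [-0.003, -1.0, -0.007]]
force: [-0.7, 1.5, 19.1]
opening: 0.215
```

```bash
sed -i 's/(138,140,142,144,146)/(144,145,146,147,148)/' m.py; python3 m.py
```

```text
F [-1.29137999  1.69220601 18.92068215] P [ 0.51706301 -0.05202625  0.18904138] col 319.982610875152 shank [ 0.51593428 -0.04761474  0.14499868] 10.175
```

>>> play_rows([
  [[0, 0, 0.003], [0, 0, 0]],
  [[0, 0, 0.008], [0, 0, 0]],
  [[0, 0, 0.01], [0, 0, 0]],
  [[0, 0, 0.01], [0, 0, 0]],
])

```text
time_s: 10.68
position: [0.5142, -0.0517, 0.1953]
tcp_rot: [[-0.228, -0.0, -0.974], [0.974, 0.0, -0.228], [0.0, -1.0, 0.0]]
force: [0.3, -0.2, -0.5]
opening: 0.22
```

```bash
python3 - <<'E'
from h import *
g=0;Ws=[];P=[]
for i in range(4):
    b=capture('side'); g=g+b['frame'].astype(float)/4; Ws.append(cloud(b)); P.append(read_state()['position'])
a=capture('top')
print(np.mean(P,0)); W=np.mean(Ws,0)
gg=g.mean(2)
for v in range(138,163): print(v,gg[v,312:332].astype(int),W[v,319:322].mean(0).round(4))
f=g.astype(np.uint8)
cv2.imwrite('pics/4.png',cv2.resize(f[120:180,285:355],(700,600),interpolation=cv2.INTER_CUBIC)[:,:,::-1])
E
```

```text
[ 0.51411378 -0.05169264  0.19519611]
138 [55 55 56 56 54 51 48 51 59 66 65 53 46 45 46 49 52 53 53 52] [ 0.5159 -0.0346  0.1723]
139 [ 55  55  55  55  54  53  57  70  90 104  99  73  54  50  50  52  53  54
  53  53] [ 0.5123 -0.1727  0.1094]
140 [ 56  56  55  54  54  55  64  88 118 132 122  86  58  53  53  53  54  54
  54  53] [ 0.5124 -0.1701  0.1075]
141 [ 56  56  55  54  54  56  69  98 130 144 129  89  59  53  51  52  53  53
  52  52] [ 0.5126 -0.1661  0.1062]
142 [ 57  57  56  54  55  56  69 100 133 146 131  89  59  53  52  51  52  52
  51  51] [ 0.5127 -0.1636  0.1042]
143 [ 59  57  56  55  55  56  69 100 133 145 130  90  60  53  52  51  51  51
  51  51] [ 0.5128 -0.1611  0.1023]
144 [ 64  62  60  58  57  57  69 100 132 146 130  89  59  52  50  51  51  51
  51  52] [ 0.513  -0.1576  0.1008]
145 [ 69  67  65  63  60  60  70 100 131 145 129  88  55  47  48  49  49  51
  52  53] [ 0.5131 -0.1558  0.0985]
146 [ 72  68  68  65  62  61  73 103 132 144 128  85  51  44  46  48  50  50
  52  55] [ 0.5133 -0.1522  0.097 ]
147 [ 76  66  65  64  64  72  97 123 140 145 130  88  54  45  48  
[... 1041 characters left out ...]
.5163 -0.0548  0.1136]
157 [249 251 252 251 250 249 247 239 210 187 219 245 251 252 252 252 249 230
 158  84] [ 0.5164 -0.0536  0.1114]
158 [251 252 252 252 252 252 251 246 226 201 229 248 252 253 253 253 252 244
 205 130] [ 0.5164 -0.057   0.1068]
159 [249 250 250 250 250 250 249 245 233 217 233 248 252 253 253 253 253 250
 238 189] [ 0.5165 -0.0544  0.1052]
160 [233 236 237 237 237 238 238 238 234 230 237 248 251 252 252 252 253 252
 248 228] [ 0.5164 -0.0569  0.1011]
161 [203 220 229 232 232 233 236 241 244 245 247 249 251 251 251 251 252 252
 249 237] [ 0.5168 -0.0457  0.1039]
162 [191 226 242 246 246 246 247 249 250 251 251 251 250 248 247 246 246 246
 243 230] [ 0.5171 -0.0394  0.1043]
```

View pics/4.png

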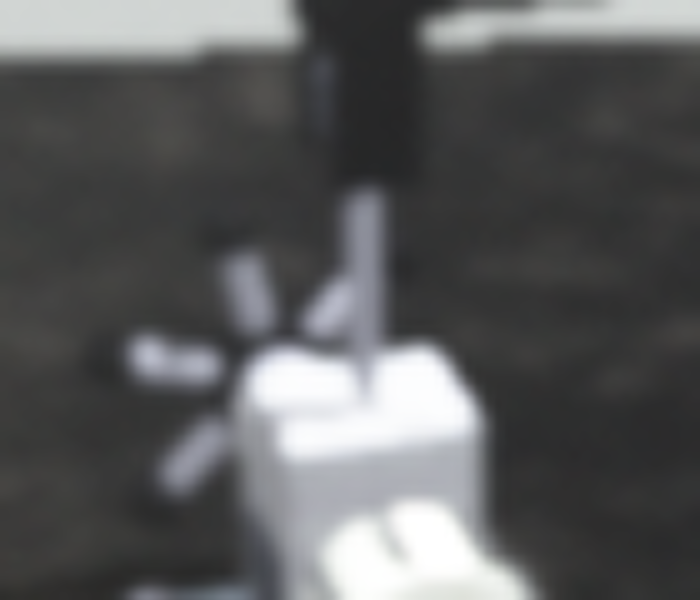

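The side view shows the shank centred on the bore in x (column 320.9). The tip appears slightly towards +y of the mouth. I'll shift −1 mm in y and probe gently.

>>> play_rows([
  [[0.0001, -0.0011, -0.001], [0, 0, 0]],
  [[0.0001, -0.0011, -0.003], [0, 0, 0]],
  [[0.0001, -0.0011, -0.005], [0, 0, 0]],
  [[0.0001, -0.0011, -0.0065], [0, 0, 0]],
  [[0.0001, -0.0011, -0.0065], [0, 0, 0]],
])

```text
time_s: 11.55
position: [0.5151, -0.053, 0.1898]
tcp_rot: [[-0.228, 0.002, -0.974], [0.974, -0.0, -0.228], [-0.001, -1.0, -0.002]]
force: [-0.6, 0.3, 4.3]
opening: 0.217
```

>>> play_rows([
  [[-0.0004, 0.0005, 0], [0, 0, 0]],
  [[-0.0008, 0.001, 0], [0, 0, 0]],
  [[-0.0008, 0.0017, 0], [0, 0, 0]],
  [[-0.0008, 0.0024, 0], [0, 0, 0]],
  [[-0.0008, 0.003, 0], [0, 0, 0]],
])

```text
time_s: 12.18
position: [0.515, -0.051, 0.1901]
tcp_rot: [[-0.229, 0.004, -0.973], [0.973, -0.003, -0.229], [-0.004, -1.0, -0.003]]
force: [0.2, -3.1, 5.2]
opening: 0.221
```

>>> play_rows([
  [[0.0003, -0.001, 0], [0, 0, 0]],
  [[0.0003, -0.002, 0], [0, 0, 0]],
  [[0.0003, -0.0028, 0], [0, 0, 0]],
  [[0.0003, -0.0034, 0], [0, 0, 0]],
  [[0.0003, -0.004, 0], [0, 0, 0]],
  [[0.0003, -0.0046, 0], [0, 0, 0]],
])

```text
time_s: 12.92
position: [0.5142, -0.0539, 0.1897]
tcp_rot: [[-0.228, 0.001, -0.974], [0.974, 0.001, -0.228], [0.001, -1.0, -0.001]]
force: [-0.0, 2.0, 6.0]
opening: 0.218
```

```bash
python3 - <<'E'
from h import *
g=0
for i in range(4): g=g+capture('side')['frame'].astype(float).mean(2)/4
r=cv2.imread('pics/side1.png').astype(float).mean(2)
print(read_state()['position'],read_state()['force'])
for v in range(152,168): print(v,g[v,314:330].astype(int),'|',r[v,314:330].astype(int))
t=cv2.imread('pics/top1.png').astype(float).mean(2)
print(t[197:211,376:392].astype(int))
s=np.clip(np.hstack([g[140:172,300:340],r[140:172,300:340]]),0,255); s=255*(s/255)**2.5
cv2.imwrite('pics/5.png',cv2.resize(s,(800,320),interpolation=cv2.INTER_CUBIC))
E
```

```text
[ 0.51415313 -0.05395241  0.18963726] [ 0.36642448 -0.12570856  5.75661821]
152 [ 76 118 159 171 158 142 142 146 130  89  58  53  53  53  54  56] | [ 81 125 165 177 161 129  94  70  61  58  58  58  58  58  60  62]
153 [ 75  99 126 135 126 122 135 145 131  93  66  64  68  69  63  59] | [ 79 105 132 140 126  97  74  65  62  64  67  71  75  73  69  64]
154 [122 111 103 101 100 112 135 147 142 124 117 126 142 140 111  78] | [127 117 109 106 100  91  88  91 103 114 119 132 147 146 116  82]
155 [208 191 165 146 141 141 146 156 171 186 200 215 226 224 188 127] | [214 197 171 153 151 160 173 183 194 204 210 221 230 228 194 133]
156 [245 243 235 227 219 200 170 168 200 231 243 247 249 248 237 190] | [248 245 238 231 231 236 242 244 246 247 248 249 251 249 240 194]
157 [252 252 250 249 246 234 192 175 213 243 251 252 253 252 249 230] | [253 252 252 251 251 252 252 253 253 253 253 253 253 253 251 234]
158 [252 252 252 252 251 241 203 180 217 245 252 253 253 253 252 244] | [253 253 253 253 253 253 253 253 253 253 253 253 253 253 253 246]
159 [250 250 251 250 249 239 206 183 218 244 251 252 253 2
[... 1540 characters left out ...]
 220 169 142 156 204 240 251 253 253 252 252]
 [251 251 252 251 244 204 151 125 130 179 232 250 252 253 252 252]
 [251 251 252 251 245 210 164 139 142 190 236 250 252 253 253 252]
 [252 251 252 252 249 232 201 177 181 221 245 251 252 253 253 252]
 [252 251 252 252 252 248 240 233 233 243 250 252 253 253 253 252]
 [252 251 252 252 253 252 251 251 250 251 252 253 253 253 253 253]
 [252 252 252 252 253 253 253 253 252 252 252 253 253 253 253 253]
 [252 252 252 252 253 253 253 253 253 252 252 253 253 253 253 253]
 [252 252 252 252 253 253 253 253 253 252 252 253 253 253 253 253]][ WARN:0@3.050] global loadsave.cpp:1063 imwrite_ Unsupported depth image for selected encoder is fallbacked to CV_8U.
```

View pics/5.png

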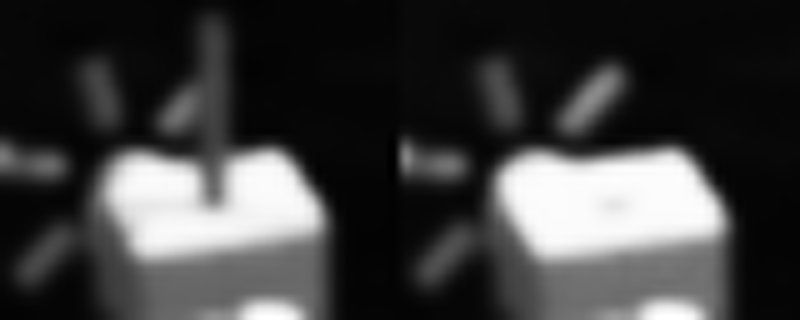

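Left is the pin touching the block and right is the bare bore. The tip's near edge is at row 160.1 while the bore spot is at row 160.1, column 321.0, so the tip sits about 2 mm too far towards −y and about 0.3 mm towards +x. I'll lift, correct and probe again.

>>> play_rows([
  [[0, 0, 0.0015], [0, 0, 0]],
  [[-0.0003, 0.001, 0.0025], [0, 0, 0]],
  [[-0.0003, 0.0022, 0.0025], [0, 0, 0]],
  [[-0.0003, 0.0022, 0.0025], [0, 0, 0]],
])

```text
time_s: 13.62
position: [0.5134, -0.0521, 0.1913]
tcp_rot: [[-0.228, -0.001, -0.974], [0.974, 0.0, -0.228], [0.0, -1.0, 0.001]]
force: [0.7, 0.3, -1.0]
opening: 0.216
```

>>> play_rows([
  [[0, 0.0006, -0.001], [0, 0, 0]],
  [[0, 0.0006, -0.002], [0, 0, 0]],
  [[0, 0.0006, -0.0028], [0, 0, 0]],
  [[0, 0.0006, -0.0028], [0, 0, 0]],
])

```text
time_s: 14.12
position: [0.5146, -0.0519, 0.19]
tcp_rot: [[-0.228, 0.003, -0.974], [0.974, -0.001, -0.228], [-0.001, -1.0, -0.002]]
force: [-0.3, -0.3, 8.2]
opening: 0.215
```

>>> play_rows([
  [[0, 0, 0.0007], [0, 0, 0]],
  [[-0.0006, 0, 0.0007], [0, 0, 0]],
  [[-0.0012, 0, 0.0007], [0, 0, 0]],
  [[-0.0018, 0, 0.0007], [0, 0, 0]],
  [[-0.0024, 0, 0.0007], [0, 0, 0]],
])

```text
time_s: 14.75
position: [0.5122, -0.052, 0.1902]
tcp_rot: [[-0.228, 0.003, -0.974], [0.974, -0.001, -0.228], [-0.002, -1.0, -0.002]]
force: [0.3, -0.9, 5.9]
opening: 0.221
```

```bash
cat > n.py <<'E'
from h import *
g=0
for i in range(3): g=g+capture('side')['frame'].astype(float).mean(2)/3
s=read_state(); print(s['position'].round(4),s['force'].round(1),s['time_s'])
for v in range(156,164): print(v,g[v,316:327].astype(int))
E
python3 n.py
```

```text
[ 0.5123 -0.052   0.1902] [-0.3  0.4  6.1] 14.9
156 [235 228 221 210 186 171 191 227 242 247 249]
157 [250 249 247 240 213 183 204 238 250 252 252]
158 [252 252 251 245 220 184 207 241 251 253 253]
159 [250 250 249 242 214 183 208 241 251 253 253]
160 [244 246 245 237 213 197 224 243 250 252 252]
161 [247 249 248 244 234 233 242 248 250 251 251]
162 [251 252 251 250 248 248 250 250 250 249 248]
163 [251 251 251 250 249 248 248 247 244 241 237]
```

>>> play_rows([
  [[0, 0, 0.002], [0, 0, 0]],
  [[0.0008, 0.0012, 0.003], [0, 0, 0]],
  [[0.0008, 0.0012, 0.003], [0, 0, 0]],
  [[0.0008, 0.0012, 0.003], [0, 0, 0]],
])

```text
time_s: 15.4
position: [0.5118, -0.0503, 0.1922]
tcp_rot: [[-0.228, -0.001, -0.974], [0.974, 0.0, -0.228], [0.0, -1.0, 0.001]]
force: [-0.2, 0.1, -0.8]
opening: 0.217
```

```bash
sed -i 's/range(156,164)/(142,144,146,154,155,156,157,158,159,160,161,162)/' n.py; python3 n.py
```

```text
[ 0.5119 -0.0504  0.1923] [ 0.4  0.2 -0.4] 15.55
142 [ 54  54  56  69  99 128 138 121  84  58  52]
144 [ 57  56  58  71 101 133 147 132  91  59  51]
146 [ 62  61  68  88 115 138 146 129  85  52  47]
154 [104 100  95  94 111 134 148 143 128 128 142]
155 [165 147 144 151 155 152 158 173 192 211 226]
156 [235 228 226 228 216 180 171 202 233 245 249]
157 [250 249 249 248 238 198 178 216 244 251 252]
158 [252 252 252 251 242 204 182 223 246 252 253]
159 [250 250 250 248 238 204 192 231 249 252 253]
160 [238 238 238 236 225 202 210 238 250 252 252]
161 [232 232 233 232 229 227 234 245 250 251 251]
162 [245 246 246 246 246 246 247 249 250 248 247]
```

>>> play_rows([
  [[0.0008, 0, 0], [0, 0, 0]],
  [[0.0016, 0.0001, 0], [0, 0, 0]],
  [[0.0016, 0.0001, -0.0012], [0, 0, 0]],
  [[0.0016, 0.0001, -0.0024], [0, 0, 0]],
  [[0.0016, 0.0001, -0.0034], [0, 0, 0]],
  [[0.0016, 0.0001, -0.0034], [0, 0, 0]],
])

```text
time_s: 16.3
position: [0.5145, -0.0505, 0.1902]
tcp_rot: [[-0.228, 0.003, -0.974], [0.974, -0.001, -0.228], [-0.001, -1.0, -0.002]]
force: [0.1, 0.6, 7.2]
opening: 0.219
```

>>> play_rows([
  [[-0.0003, 0.0005, 0.0006], [0, 0, 0]],
  [[-0.0005, 0.001, 0.0006], [0, 0, 0]],
  [[-0.0005, 0.0016, 0.0006], [0, 0, 0]],
  [[-0.0005, 0.0022, 0.0006], [0, 0, 0]],
  [[-0.0005, 0.0028, 0.0006], [0, 0, 0]],
  [[-0.0005, 0.0028, 0.0006], [0, 0, 0]],
])

```text
time_s: 17.05
position: [0.5143, -0.0487, 0.1904]
tcp_rot: [[-0.229, 0.003, -0.973], [0.973, -0.003, -0.229], [-0.003, -1.0, -0.002]]
force: [0.0, -2.2, 5.4]
opening: 0.216
```

```bash
python3 n.py
```

```text
[ 0.5143 -0.0487  0.1904] [-0.6 -3.1  5.9] 17.2
142 [ 55  54  62  85 112 122 109  78  56  52  51]
144 [ 57  57  69  98 130 143 129  88  58  53  51]
146 [ 62  62  74 102 131 143 127  84  52  45  46]
154 [104 101  99 105 125 142 143 129 118 127 142]
155 [165 147 141 140 142 153 169 186 200 214 227]
156 [235 227 220 204 176 166 192 228 242 247 249]
157 [250 249 247 236 201 175 203 238 250 252 253]
158 [252 252 251 243 211 179 207 241 251 253 253]
159 [251 252 251 243 211 181 210 243 251 253 253]
160 [245 248 247 236 208 187 217 244 251 252 253]
161 [239 243 242 235 226 223 235 246 250 251 251]
162 [247 248 248 246 245 245 247 249 249 247 247]
```

>>> play_rows([
  [[0.0004, 0, 0.002], [0, 0, 0]],
  [[0.0006, 0, 0.002], [0, 0, 0]],
  [[0.0006, 0, 0.0005], [0, 0, 0]],
  [[0.0006, -0.001, 0.0005], [0, 0, 0]],
  [[0.0006, -0.002, 0.0005], [0, 0, 0]],
  [[0.0006, -0.003, 0.0005], [0, 0, 0]],
  [[0.0006, -0.004, 0.0005], [0, 0, 0]],
  [[0.0006, -0.005, 0.0005], [0, 0, 0]],
  [[0.0006, -0.006, 0.0005], [0, 0, 0]],
  [[0.0006, -0.007, 0.0005], [0, 0, 0]],
])

```text
time_s: 18.45
position: [0.5137, -0.0543, 0.1902]
tcp_rot: [[-0.228, 0.0, -0.974], [0.974, 0.0, -0.228], [0.0, -1.0, -0.0]]
force: [-0.2, 0.2, 1.2]
opening: 0.217
```

```bash
python3 n.py
```

```text
[ 0.5135 -0.0549  0.1897] [ 0.8 -0.2 -0.4] 18.6
142 [ 54  55  65  94 125 139 124  86  58  52  51]
144 [ 56  57  68  98 131 144 129  89  59  51  50]
146 [ 61  61  74 103 132 144 128  87  52  45  46]
154 [103 101  99 107 127 144 143 126 117 126 141]
155 [165 146 140 142 143 155 171 187 201 214 227]
156 [235 227 220 203 174 169 200 231 243 247 249]
157 [250 249 246 236 201 180 213 242 250 252 252]
158 [252 252 251 243 211 183 216 245 251 253 253]
159 [251 250 249 240 210 185 215 243 251 252 253]
160 [246 246 244 237 224 212 229 244 250 251 252]
161 [248 249 249 247 245 243 245 249 249 250 250]
162 [251 252 252 251 251 251 251 250 250 249 249]
```

>>> play_rows([
  [[0, 0, -0.0008], [0, 0, 0]],
  [[0, 0, -0.0016], [0, 0, 0]],
  [[0, 0, -0.0016], [0, 0, 0]],
])

```text
time_s: 18.98
position: [0.5137, -0.0547, 0.1884]
tcp_rot: [[-0.228, -0.0, -0.974], [0.974, -0.0, -0.228], [-0.0, -1.0, 0.0]]
force: [0.5, -0.7, -0.9]
opening: 0.217
```

>>> play_rows([
  [[0, 0, -0.001], [0, 0, 0]],
  [[0, 0, -0.002], [0, 0, 0]],
  [[0, 0, -0.003], [0, 0, 0]],
  [[0, 0, -0.003], [0, 0, 0]],
])

```text
time_s: 19.48
position: [0.514, -0.0548, 0.1856]
tcp_rot: [[-0.228, 0.001, -0.974], [0.974, -0.001, -0.228], [-0.001, -1.0, -0.001]]
force: [0.2, -1.4, 0.6]
opening: 0.22
```

```bash
python3 n.py
```

```text
[ 0.5139 -0.0548  0.1857] [ 0.8 -1.3  1.2] 19.625
142 [53 52 55 68 86 94 84 63 50 49 48]
144 [ 56  57  69  98 127 139 122  84  57  52  50]
146 [ 63  62  74 103 132 143 127  84  51  44  46]
154 [103 101 101 112 133 146 142 126 117 126 142]
155 [165 147 141 141 145 158 178 195 203 215 227]
156 [235 227 218 200 169 174 214 239 245 248 249]
157 [250 249 246 233 192 182 228 248 252 252 253]
158 [252 252 250 240 199 183 228 248 252 253 253]
159 [249 250 248 236 196 182 220 245 251 252 253]
160 [244 245 242 233 215 209 228 244 249 251 251]
161 [247 249 248 246 243 242 245 248 250 250 250]
162 [251 252 252 251 251 250 251 251 250 249 249]
```

The pin has entered the hole at TCP y ≈ −0.0547. I'll lower it in stages.

>>> play_rows([
  [[0.0003, -0.0006, -0.001], [0, 0, 0]],
  [[0.0003, -0.0006, -0.0025], [0, 0, 0]],
  [[0.0003, -0.0006, -0.004], [0, 0, 0]],
  [[0.0003, -0.0006, -0.0055], [0, 0, 0]],
  [[0.0003, -0.0006, -0.007], [0, 0, 0]],
  [[0.0003, -0.0006, -0.007], [0, 0, 0]],
])

```text
time_s: 20.38
position: [0.514, -0.0552, 0.1783]
tcp_rot: [[-0.228, -0.0, -0.974], [0.974, -0.0, -0.228], [-0.0, -1.0, 0.0]]
force: [0.3, -2.3, -1.1]
opening: 0.22
```

>>> play_rows([
  [[0, -0.0005, -0.001], [0, 0, 0]],
  [[0, -0.001, -0.0025], [0, 0, 0]],
  [[0, -0.001, -0.0045], [0, 0, 0]],
  [[0, -0.001, -0.0065], [0, 0, 0]],
  [[0, -0.001, -0.0085], [0, 0, 0]],
  [[0, -0.001, -0.0085], [0, 0, 0]],
])

```text
time_s: 21.12
position: [0.5137, -0.0559, 0.1697]
tcp_rot: [[-0.228, -0.001, -0.974], [0.974, 0.0, -0.228], [0.001, -1.0, 0.001]]
force: [0.9, -0.9, -1.0]
opening: 0.219
```

>>> play_rows([
  [[0.0002, -0.0003, -0.0015], [0, 0, 0]],
  [[0.0004, -0.0003, -0.003], [0, 0, 0]],
  [[0.0004, -0.0003, -0.0045], [0, 0, 0]],
  [[0.0004, -0.0003, -0.0055], [0, 0, 0]],
  [[0.0004, -0.0003, -0.0055], [0, 0, 0]],
])

```text
time_s: 21.75
position: [0.5142, -0.0563, 0.1644]
tcp_rot: [[-0.228, -0.0, -0.974], [0.974, 0.0, -0.228], [0.0, -1.0, 0.0]]
force: [0.1, 1.1, -1.9]
opening: 0.216
```

>>> play_rows([
  [[0, 0, 0], [0, 0, 0]],
  [[0, 0, 0], [0, 0, 0]],
  [[0, 0, 0], [0, 0, 0]],
  [[0, 0, 0], [0, 0, 0]],
], gripper=0.052)

```text
time_s: 22.25
position: [0.5144, -0.0565, 0.1646]
tcp_rot: [[-0.228, 0.0, -0.974], [0.974, -0.0, -0.228], [-0.0, -1.0, -0.0]]
force: [0.2, -0.4, 0.4]
opening: 0.558
```

The pin is released in the bore. Next I lift clear and move to the wheel. Opened to 52 mm, only the inner finger will go in between the spokes.

>>> play_rows([
  [[0, 0, 0.01], [0, 0, 0]],
  [[0, 0, 0.03], [0, 0, 0]],
  [[0, 0, 0.048], [0, 0, 0]],
  [[0.002, -0.015, 0.055], [0, 0, 0]],
  [[0.008, -0.055, 0.055], [0, 0, 0]],
  [[0.014, -0.1, 0.05], [0, 0, 0]],
  [[0.018, -0.128, 0.04], [0, 0, 0]],
  [[0.018, -0.13, 0.03], [0, 0, 0]],
  [[0.018, -0.13, 0.02], [0, 0, 0]],
  [[0.018, -0.13, 0.02], [0, 0, 0]],
])

```text
time_s: 23.5
position: [0.5313, -0.1849, 0.1834]
tcp_rot: [[-0.229, -0.003, -0.973], [0.973, 0.002, -0.229], [0.003, -1.0, 0.002]]
force: [-0.2, -0.0, 0.1]
opening: 0.594
```

```bash
cat > k.py <<'E'
from h import *
b=capture('side'); W=cloud(b); s=read_state(); print(s['position'].round(4),s['force'].round(1),s['time_s'])
P=W.reshape(-1,3); k=(np.hypot(P[:,0]-.514,P[:,1]+.054)<.016)&(P[:,2]>.107)&(P[:,2]<.19); print('head top z',np.sort(P[k][:,2])[-6:].round(4) if k.any() else None)
bore=np.array([.5148,-.0535]); l=np.c_[(P[:,:2]-bore)@X,(P[:,:2]-bore)@Y,P[:,2]-.064]
r=np.hypot(l[:,0],l[:,2]); k=(abs(l[:,1]+.098)<.013)&(r>.024)&(r<.06)
an=np.degrees(np.arctan2(l[k,0],l[k,2])); k=abs(an)<150; f=np.exp(6j*np.radians(an[k])).mean(); print('spoke',np.degrees(np.angle(f))/6,abs(f),k.sum())
if __import__('sys').argv[1:]:
    n=__import__('sys').argv[1]; cv2.imwrite('pics/'+n,cv2.resize(b['frame'][90:210,260:380],(600,600),interpolation=cv2.INTER_CUBIC)[:,:,::-1])
E
python3 k.py 6.png
```

```text
[ 0.5319 -0.1851  0.184 ] [-0.7 -0.  -0.3] 23.55
head top z [0.1656 0.1656 0.1656 0.1659 0.166  0.166 ]
spoke 12.221307703339429 0.8721112745991814 164
```

View pics/6.png

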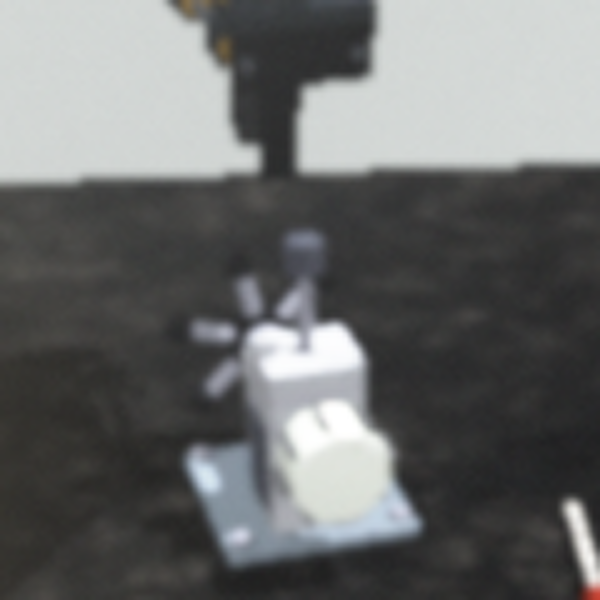

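The pin stands upright in the bore with its head at (303,250) in the crop, top at z = 0.166 m. That means it is resting on the shaft. Now I lower the finger between the spokes.

>>> play_rows([
  [[0, -0.001, -0.01], [0, 0, 0]],
  [[0, -0.001, -0.025], [0, 0, 0]],
  [[0, -0.001, -0.042], [0, 0, 0]],
  [[0, -0.001, -0.055], [0, 0, 0]],
  [[0, -0.001, -0.06], [0, 0, 0]],
  [[0, -0.001, -0.06], [0, 0, 0]],
])

```text
time_s: 24.3
position: [0.5323, -0.1873, 0.1241]
tcp_rot: [[-0.228, -0.001, -0.974], [0.974, 0.0, -0.228], [0.0, -1.0, 0.001]]
force: [-0.1, -0.4, -0.2]
opening: 0.601
```

>>> play_rows([
  [[0.0024, 0.0006, 0], [0, 0, 0]],
  [[0.0049, 0.0011, 0], [0, 0, 0]],
  [[0.0073, 0.0017, 0], [0, 0, 0]],
  [[0.0097, 0.0023, 0], [0, 0, 0]],
  [[0.0122, 0.0029, 0], [0, 0, 0]],
  [[0.0136, 0.0032, 0], [0, 0, 0]],
])

```text
time_s: 25.05
position: [0.5459, -0.1842, 0.1244]
tcp_rot: [[-0.228, -0.001, -0.974], [0.974, -0.0, -0.228], [0.0, -1.0, 0.001]]
force: [-0.9, -2.1, -0.4]
opening: 0.599
```

```bash
python3 k.py
```

```text
[ 0.5461 -0.1842  0.1244] [-0.7 -0.5 -1.4] 25.1
head top z [0.1649 0.165  0.1652 0.1652 0.1657 0.1658]
spoke 18.530449409252665 0.5041370127405775 231
```

>>> play_rows([
  [[0.0024, 0.0006, 0], [0, 0, 0]],
  [[0.0049, 0.0011, 0], [0, 0, 0]],
  [[0.0073, 0.0017, 0], [0, 0, 0]],
  [[0.0097, 0.0023, 0], [0, 0, 0]],
])

```text
time_s: 25.6
position: [0.5557, -0.1819, 0.1244]
tcp_rot: [[-0.228, -0.001, -0.974], [0.974, -0.0, -0.228], [0.0, -1.0, 0.001]]
force: [-1.7, -1.4, -1.2]
opening: 0.597
```

>>> play_rows([
  [[0.0024, 0.0006, 0], [0, 0, 0]],
  [[0.0049, 0.0011, 0], [0, 0, 0]],
  [[0.0073, 0.0017, 0], [0, 0, 0]],
])

```text
time_s: 25.98
position: [0.563, -0.1802, 0.1245]
tcp_rot: [[-0.228, -0.0, -0.974], [0.974, 0.0, -0.228], [0.0, -1.0, 0.0]]
force: [-1.7, -1.5, -1.4]
opening: 0.6
```

```bash
python3 k.py
```

```text
[ 0.5636 -0.1801  0.1246] [-1.9 -1.5 -1.2] 26.025
head top z [0.1652 0.1653 0.1654 0.1656 0.1658 0.1664]
spoke -15.919012903717347 0.5067863794991324 224
```

>>> play_rows([
  [[-0.001, 0, 0.012], [0, 0, 0]],
  [[-0.003, -0.001, 0.034], [0, 0, 0]],
  [[-0.015, -0.0035, 0.038], [0, 0, 0]],
  [[-0.034, -0.008, 0.038], [0, 0, 0]],
  [[-0.048, -0.0113, 0.038], [0, 0, 0]],
  [[-0.0506, -0.0119, 0.034], [0, 0, 0]],
  [[-0.0506, -0.0119, 0.014], [0, 0, 0]],
  [[-0.0506, -0.0119, 0.001], [0, 0, 0]],
  [[-0.0506, -0.0119, -0.001], [0, 0, 0]],
  [[-0.0506, -0.0119, -0.001], [0, 0, 0]],
])

```text
time_s: 27.28
position: [0.5126, -0.1921, 0.1234]
tcp_rot: [[-0.228, 0.0, -0.974], [0.974, 0.0, -0.228], [0.0, -1.0, -0.0]]
force: [0.4, 0.5, 0.2]
opening: 0.599
```

```bash
python3 k.py
```

```text
[ 0.5128 -0.1922  0.1237] [ 0.2 -1.  -0.1] 27.325
head top z [0.1654 0.1654 0.1656 0.1656 0.1656 0.1658]
spoke -14.056155138488949 0.8555233333795169 175
```

>>> play_rows([
  [[0.0024, 0.0006, 0], [0, 0, 0]],
  [[0.0049, 0.0011, 0], [0, 0, 0]],
  [[0.0073, 0.0017, 0], [0, 0, 0]],
  [[0.0097, 0.0023, 0], [0, 0, 0]],
  [[0.0122, 0.0029, 0], [0, 0, 0]],
])

```text
time_s: 27.95
position: [0.5247, -0.1893, 0.1236]
tcp_rot: [[-0.228, 0.0, -0.974], [0.974, -0.0, -0.228], [-0.0, -1.0, 0.0]]
force: [-1.6, -0.7, 0.7]
opening: 0.599
```

>>> play_rows([
  [[0.0024, 0.0006, 0], [0, 0, 0]],
  [[0.0049, 0.0011, 0], [0, 0, 0]],
  [[0.0073, 0.0017, 0], [0, 0, 0]],
  [[0.0097, 0.0023, 0], [0, 0, 0]],
])

```text
time_s: 28.45
position: [0.5345, -0.1869, 0.1235]
tcp_rot: [[-0.228, 0.0, -0.974], [0.974, -0.0, -0.228], [-0.0, -1.0, -0.0]]
force: [-0.3, -0.8, 1.1]
opening: 0.601
```

>>> play_rows([
  [[0.0024, 0.0006, 0], [0, 0, 0]],
  [[0.0049, 0.0011, 0], [0, 0, 0]],
  [[0.0073, 0.0017, 0], [0, 0, 0]],
  [[0.0097, 0.0023, 0], [0, 0, 0]],
])

```text
time_s: 28.95
position: [0.5438, -0.1845, 0.1232]
tcp_rot: [[-0.228, -0.001, -0.974], [0.974, 0.0, -0.228], [0.0, -1.0, 0.001]]
force: [-0.7, 0.1, -1.1]
opening: 0.599
```

```bash
python3 k.py
```

```text
[ 0.5442 -0.1845  0.1233] [-1.4 -1.2  0.1] 29.0
head top z [0.165  0.1651 0.1651 0.1652 0.1656 0.1658]
spoke 15.81311311274655 0.5492423534929359 219
```

>>> play_rows([
  [[0.0024, 0.0006, 0], [0, 0, 0]],
  [[0.0049, 0.0011, 0], [0, 0, 0]],
  [[0.0073, 0.0017, 0], [0, 0, 0]],
  [[0.0097, 0.0023, 0], [0, 0, 0]],
])

```text
time_s: 29.5
position: [0.5539, -0.1824, 0.1235]
tcp_rot: [[-0.228, -0.0, -0.974], [0.974, -0.0, -0.228], [-0.0, -1.0, 0.0]]
force: [-2.3, -2.1, -0.6]
opening: 0.6
```

>>> play_rows([
  [[0.0024, 0.0006, 0], [0, 0, 0]],
  [[0.0049, 0.0011, 0], [0, 0, 0]],
  [[0.0073, 0.0017, 0], [0, 0, 0]],
  [[0.0097, 0.0023, 0], [0, 0, 0]],
])

```text
time_s: 30.0
position: [0.5632, -0.1799, 0.1233]
tcp_rot: [[-0.228, -0.001, -0.974], [0.974, 0.0, -0.228], [0.001, -1.0, 0.001]]
force: [-3.2, -1.7, -1.3]
opening: 0.596
```

```bash
python3 k.py
```

```text
[ 0.5638 -0.1798  0.1235] [-1.3 -0.1 -1.9] 30.05
head top z [0.1653 0.1653 0.1654 0.1655 0.1657 0.1662]
spoke -15.781833596570392 0.48193604763856956 233
```

No drop after about 97° of turning. I re-engage on the next spoke.

>>> play_rows([
  [[-0.001, 0, 0.012], [0, 0, 0]],
  [[-0.003, -0.001, 0.034], [0, 0, 0]],
  [[-0.015, -0.0035, 0.038], [0, 0, 0]],
  [[-0.034, -0.008, 0.038], [0, 0, 0]],
  [[-0.048, -0.0113, 0.038], [0, 0, 0]],
  [[-0.0506, -0.0119, 0.034], [0, 0, 0]],
  [[-0.0506, -0.0119, 0.014], [0, 0, 0]],
  [[-0.0506, -0.0119, 0.001], [0, 0, 0]],
  [[-0.0506, -0.0119, 0], [0, 0, 0]],
])

```text
time_s: 31.18
position: [0.5124, -0.1915, 0.1223]
tcp_rot: [[-0.228, -0.002, -0.974], [0.974, 0.001, -0.228], [0.002, -1.0, 0.002]]
force: [0.2, 0.1, -0.6]
opening: 0.598
```

>>> play_rows([
  [[0.0024, 0.0006, 0], [0, 0, 0]],
  [[0.0049, 0.0011, 0], [0, 0, 0]],
  [[0.0073, 0.0017, 0], [0, 0, 0]],
  [[0.0097, 0.0023, 0], [0, 0, 0]],
  [[0.0122, 0.0029, 0], [0, 0, 0]],
])

```text
time_s: 31.8
position: [0.5253, -0.1891, 0.1238]
tcp_rot: [[-0.228, 0.0, -0.974], [0.974, -0.0, -0.228], [-0.0, -1.0, -0.0]]
force: [-1.2, -0.4, 0.9]
opening: 0.597
```

>>> play_rows([
  [[0.0024, 0.0006, 0], [0, 0, 0]],
  [[0.0049, 0.0011, 0], [0, 0, 0]],
  [[0.0073, 0.0017, 0], [0, 0, 0]],
  [[0.0097, 0.0023, 0], [0, 0, 0]],
])

```text
time_s: 32.3
position: [0.5349, -0.1867, 0.1235]
tcp_rot: [[-0.228, 0.0, -0.974], [0.974, -0.0, -0.228], [-0.0, -1.0, -0.0]]
force: [-1.7, -0.5, 1.3]
opening: 0.6
```

```bash
python3 k.py
```

```text
[ 0.5353 -0.1867  0.1236] [-0.6 -1.3  1.5] 32.35
head top z [0.1561 0.1562 0.1563 0.1563 0.1565 0.1575]
spoke 4.854317654593409 0.6901218969200038 207
```

The head top dropped from 0.1655 to 0.156, so the tip is entering the cross-hole. I continue in small steps.

>>> play_rows([
  [[0.001, 0.0002, 0], [0, 0, 0]],
  [[0.002, 0.0005, 0], [0, 0, 0]],
  [[0.003, 0.0007, 0], [0, 0, 0]],
  [[0.003, 0.0007, 0], [0, 0, 0]],
])

```text
time_s: 32.85
position: [0.5378, -0.186, 0.1235]
tcp_rot: [[-0.228, 0.0, -0.974], [0.974, 0.0, -0.228], [0.0, -1.0, -0.0]]
force: [-1.3, -1.1, 0.4]
opening: 0.596
```

```bash
python3 k.py
```

```text
[ 0.5377 -0.186   0.1235] [-0.3 -0.6 -0.2] 32.9
head top z [0.1318 0.1318 0.132  0.1322 0.1324 0.1327]
spoke 8.444598567450711 0.5424028451089649 230
```

The pin has dropped: head top is at 0.132, which puts its centre about 19 mm above the mouth. I nudge slightly towards the middle of the play and watch the force.

>>> play_rows([
  [[0.001, 0.0002, 0], [0, 0, 0]],
  [[0.002, 0.0005, 0], [0, 0, 0]],
  [[0.002, 0.0005, 0], [0, 0, 0]],
])

```text
time_s: 33.28
position: [0.5397, -0.1855, 0.1234]
tcp_rot: [[-0.228, -0.0, -0.974], [0.974, 0.0, -0.228], [0.0, -1.0, 0.0]]
force: [-1.4, -1.4, 0.3]
opening: 0.594
```

```bash
python3 k.py 7.png
```

```text
[ 0.5397 -0.1855  0.1235] [-1.4 -1.2 -0.5] 33.325
head top z [0.1318 0.1319 0.1319 0.1321 0.1321 0.1325]
spoke 11.433875089759416 0.5259967182970786 236
```

View pics/7.png

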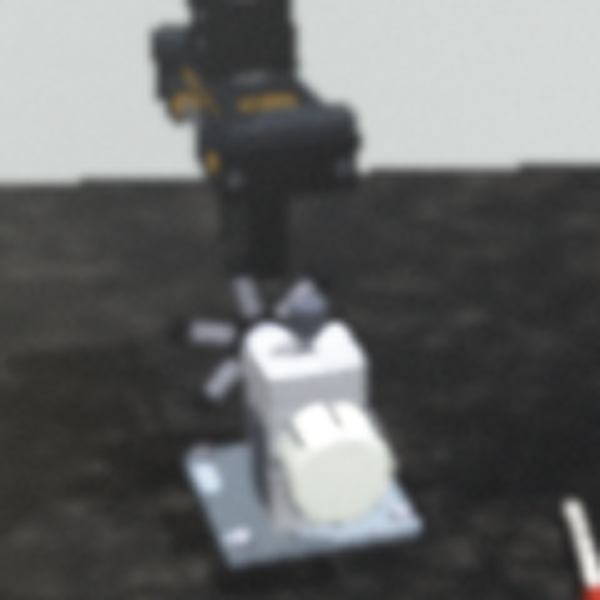

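The pin head sits low over the block at (306,308) in the crop, as expected for a dropped pin. I back off, lift, shut the gripper and go over the head.

>>> play_rows([
  [[-0.002, -0.0005, 0.001], [0, 0, 0]],
  [[-0.004, -0.001, 0.005], [0, 0, 0]],
  [[-0.004, -0.001, 0.02], [0, 0, 0]],
  [[-0.004, -0.001, 0.045], [0, 0, 0]],
  [[-0.004, -0.001, 0.062], [0, 0, 0]],
  [[-0.004, -0.001, 0.065], [0, 0, 0]],
])

```text
time_s: 34.08
position: [0.5368, -0.187, 0.1908]
tcp_rot: [[-0.228, 0.004, -0.974], [0.974, -0.002, -0.228], [-0.003, -1.0, -0.003]]
force: [-0.4, -0.3, -0.3]
opening: 0.601
```

>>> play_rows([
  [[-0.002, 0.012, 0], [0, 0, 0]],
  [[-0.007, 0.04, 0], [0, 0, 0]],
  [[-0.013, 0.08, 0], [0, 0, 0]],
  [[-0.019, 0.115, 0], [0, 0, 0]],
  [[-0.0213, 0.129, 0], [0, 0, 0]],
  [[-0.0217, 0.1308, 0], [0, 0, 0]],
  [[-0.0217, 0.1308, -0.005], [0, 0, 0]],
  [[-0.0217, 0.1308, -0.012], [0, 0, 0]],
  [[-0.0217, 0.1308, -0.017], [0, 0, 0]],
  [[-0.0217, 0.1308, -0.017], [0, 0, 0]],
], gripper=0.0)

```text
time_s: 35.33
position: [0.5137, -0.0561, 0.1708]
tcp_rot: [[-0.227, -0.001, -0.974], [0.974, 0.0, -0.227], [0.001, -1.0, 0.001]]
force: [-0.2, 0.1, 0.6]
opening: 0.0
```

```bash
python3 k.py; python3 -c "
from rig import *; print(read_state()['opening'])"
```

```text
[ 0.5139 -0.056   0.1711] [ 0.1 -0.1  0.7] 35.375
head top z [0.1824 0.1825 0.1828 0.1831 0.1836 0.1843]
spoke 12.879348626074174 0.8713319055602682 159
0.004803826307597936
```

>>> play_rows([
  [[0, 0, -0.003], [0, 0, 0]],
  [[0, 0, -0.007], [0, 0, 0]],
  [[0, 0, -0.01], [0, 0, 0]],
  [[0, 0, -0.012], [0, 0, 0]],
  [[0, 0, -0.014], [0, 0, 0]],
  [[0, 0, -0.0155], [0, 0, 0]],
  [[0, 0, -0.0155], [0, 0, 0]],
])

```text
time_s: 36.25
position: [0.5144, -0.0559, 0.1563]
tcp_rot: [[-0.228, 0.001, -0.974], [0.974, -0.0, -0.228], [-0.001, -1.0, -0.001]]
force: [-0.5, 0.2, 3.0]
opening: 0.003
```

Contact at TCP z ≈ 0.1565, so the head top is at about 0.131. I press slowly.

>>> play_rows([
  [[-0.0003, 0, -0.001], [0, 0, 0]],
  [[-0.0006, 0, -0.002], [0, 0, 0]],
  [[-0.0006, 0, -0.0025], [0, 0, 0]],
  [[-0.0006, 0, -0.0025], [0, 0, 0]],
])

```text
time_s: 36.75
position: [0.5137, -0.0558, 0.1537]
tcp_rot: [[-0.228, 0.001, -0.974], [0.974, -0.0, -0.228], [-0.0, -1.0, -0.001]]
force: [0.1, -0.3, 2.8]
opening: 0.007
```

>>> play_rows([
  [[0, 0, -0.001], [0, 0, 0]],
  [[0, 0, -0.002], [0, 0, 0]],
  [[0, 0, -0.003], [0, 0, 0]],
  [[0, 0, -0.004], [0, 0, 0]],
  [[0, 0, -0.004], [0, 0, 0]],
])

```text
time_s: 37.38
position: [0.5131, -0.0557, 0.1493]
tcp_rot: [[-0.228, -0.001, -0.974], [0.974, 0.0, -0.228], [0.0, -1.0, 0.001]]
force: [0.8, -0.1, 1.3]
opening: 0.002
```

>>> play_rows([
  [[0, 0, -0.001], [0, 0, 0]],
  [[0, 0, -0.002], [0, 0, 0]],
  [[0, 0, -0.0025], [0, 0, 0]],
  [[0, 0, -0.0025], [0, 0, 0]],
])

```text
time_s: 37.88
position: [0.5133, -0.0557, 0.1475]
tcp_rot: [[-0.228, 0.0, -0.974], [0.974, -0.0, -0.228], [-0.0, -1.0, -0.0]]
force: [0.7, -0.3, 6.0]
opening: 0.008
```

>>> play_rows([
  [[-0.0002, 0, -0.0007], [0, 0, 0]],
  [[-0.0004, 0, -0.0014], [0, 0, 0]],
  [[-0.0005, 0, -0.0018], [0, 0, 0]],
  [[-0.0005, 0, -0.0018], [0, 0, 0]],
])

```text
time_s: 38.38
position: [0.5135, -0.0557, 0.1473]
tcp_rot: [[-0.228, 0.002, -0.974], [0.974, -0.0, -0.228], [-0.001, -1.0, -0.002]]
force: [-1.6, 1.6, 17.1]
opening: 0.004
```

```bash
python3 k.py
```

```text
[ 0.5135 -0.0557  0.1473] [-0.3  1.2 16.5] 38.425
head top z [0.1558 0.1558 0.1558 0.1562 0.1582 0.1585]
spoke 12.584451778507526 0.8706045681711646 139
```

>>> play_rows([
  [[-0.0002, 0, -0.0006], [0, 0, 0]],
  [[-0.0004, 0, -0.0012], [0, 0, 0]],
  [[-0.0004, 0, -0.0012], [0, 0, 0]],
])

```text
time_s: 38.8
position: [0.5135, -0.0557, 0.1472]
tcp_rot: [[-0.228, 0.003, -0.974], [0.974, -0.001, -0.228], [-0.002, -1.0, -0.003]]
force: [-2.5, 1.9, 23.7]
opening: 0.007
```

>>> play_rows([
  [[0, 0, 0.003], [0, 0, 0]],
  [[0, 0, 0.01], [0, 0, 0]],
  [[0, 0, 0.03], [0, 0, 0]],
  [[0, 0.01, 0.06], [0, 0, 0]],
  [[-0.01, 0.05, 0.09], [0, 0, 0]],
  [[-0.02, 0.1, 0.11], [0, 0, 0]],
  [[-0.03, 0.14, 0.12], [0, 0, 0]],
  [[-0.035, 0.16, 0.125], [0, 0, 0]],
  [[-0.035, 0.16, 0.125], [0, 0, 0]],
])

```text
time_s: 39.92
position: [0.4765, 0.1053, 0.2689]
tcp_rot: [[-0.231, -0.001, -0.973], [0.973, -0.0, -0.231], [0.0, -1.0, 0.001]]
force: [0.3, 0.6, 0.1]
opening: 0.005
```

```bash
python3 k.py; python3 - <<'E'
from h import *
a=capture('top');b=capture('side')
W=cloud(a);P=W.reshape(-1,3)
k=(np.hypot(P[:,0]-.5148,P[:,1]+.0545)<.006); print('top cam head z',np.nanmedian(P[k][:,2]),k.sum())
W=cloud(b);P=W.reshape(-1,3);k=(np.hypot(P[:,0]-.5145,P[:,1]+.0535)<.01)&(P[:,2]>.11); print('side',np.sort(P[k][:,2])[-5:],k.sum())
o=np.hstack([cv2.resize(b['frame'][130:210,280:360],(400,400),interpolation=cv2.INTER_CUBIC),cv2.resize(a['frame'][165:245,350:430],(400,400),interpolation=cv2.INTER_CUBIC)])
cv2.imwrite('pics/8.png',o[:,:,::-1])
E
```

```text
[0.477  0.1044 0.2687] [0.9 0.1 0.4] 39.975
head top z [0.1223 0.1224 0.1224 0.1225 0.1235 0.1236]
spoke 13.73993460574193 0.8586071467472075 188
top cam head z 0.12134680659272168 31
side [0.12216788 0.12226102 0.12264214 0.12286966 0.12356978] 31
```

View pics/8.png

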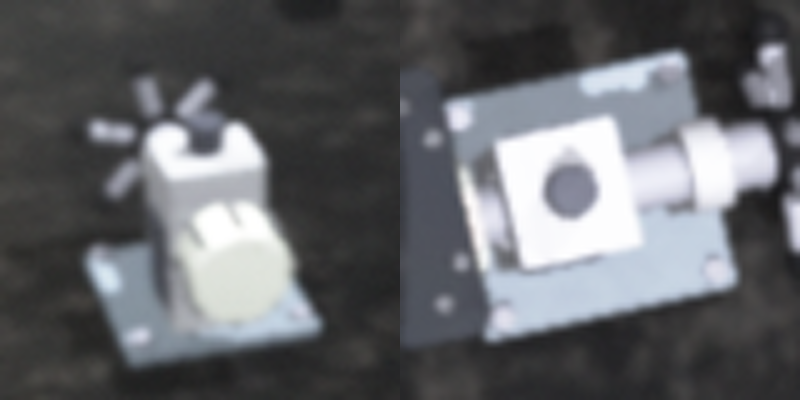

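The head sits on the block: its top is at z ≈ 0.122 in both cameras, and it is centred at (205,130) in the side crop and (570,188) in the top crop. The arm is clear, so I hand in.

```bash
python3 -c "
from rig import *; print(hand_in())"
```

```text
the job is handed in; nothing more can be done
None
```

The lock pin is fully home, its head is on the block, and the job is handed in at about 40 s. I set the pin in the bore, turned the star wheel about 120–130° with three pushes on the spokes until the pin dropped, then pressed it home with the closed fingertips.

**Last checks**
- **Head height:** both cameras put the head top at 0.121–0.123 m, against 0.122 m expected when home.
- **Stop:** the pin hit a hard stop at that height, with only about 0.3 mm of movement as the force rose from 6 to 24 N.
- **Force:** turning the wheel took about 1–4 N at the spoke. The arm was clear of everything at hand-in.

**What went less well**
- **Finding the bore:** the first estimates were 2–3 mm off in y, because the camera measurements disagreed. It took about five light probes and some sliding contact on the block top, mostly 4–8 N, with one touch reaching 19 N.
- **Spring catch:** I saw no separate force peak for it while pressing. I judged the pin home by its height and the hard stop only.
- **Other things:** I did not go near the beaker, driver or stopper, but I did not re-measure them at the end.

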